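Pack the menu boards and snug the end stop

ROBOT

A 7-joint arm with a two-finger parallel gripper is mounted at the origin on the work surface. World frame = base frame: x ahead of the robot, y to its left, z up, the work surface at z = 0. Lengths are in m, angles in rad, forces in N, time in s.
With the tool pointing down it reaches from about 0.425 to 0.875 m from the base axis. Payload 4.7 kg.
Tool frame: the origin (TCP) lies on the mounting face of the last link; the fingertips stand 182 mm ahead of it and the grasp point (between the pads) lies 164 mm ahead of it (ctrl.finger_overhang is the distance from the TCP to the fingertips, in m); z points along the fingers, y is the line along which they close (so a half turn about z gives the same grasp; the last joint's range is limited). The gripper opens to 87 mm and grips with 3 to 60 N. Pads are 19 mm wide; open, the fingers measure 117 mm over their backs; the gripper's body (75 mm by 190 mm) begins 51 mm behind the grasp point.
Start: joints at [-1.149, 0.321, -0.07, 1.45, 0.023, 1.371, -0.057], TCP at [0.258, 0.597, 0.405] pointing down, gripper open.
Joint ranges: [-2.86, 2.86], [-0.3, 2.09], [-1.38, 1.24], [0.06, 2.45], [-1.56, 4.7], [0.09, 2.05], [-2.69, 2.69]. Speed limits (rad/s): [2.57, 2.57, 3.14, 3.14, 3.14, 3.14, 3.14].

INTERFACE

Orientations are given as a rotation vector (axis times angle).
In Python, from bench import ctrl gives the robot as it stands.
- The arm moves only by the shell command python3 -m jog 'ROWS' [FORCE]. ROWS is a JSON object of lists of equal length, an entry for each row: "translation": the shift along the tool's x, y, z as a fraction of full scale, a list of three; "yaw": the turn about the tool's z as a fraction of full scale; "jaw": the closure, from 0 (fully open) to 1 (shut). In form: {"translation": [[dx, dy, dz], ...], "yaw": [yaw, ...], "jaw": [jaw, ...]}. A call has 1 to 8 rows; each row is the pose to reach, as a shift and turn from the pose commanded when the call began, along the tool's axes at that moment, turning the shorter way round; what a row does not reach only later rows make up. Full scale, the value 1, is 0.2 m for a shift and 180 degrees for a turn. A row lasts 1/8 s, in which the tool goes at most 62.5 mm and 10.7 degrees, less where a joint would pass 70% of its speed; a pose out of reach is approached as far as the arm can. A call with a number of a shift or a turn outside -1 to 1 is refused whole. A call with a gripper value outside its range is refused whole. The fingers move at their own pace and stop on an object; FORCE is the grip in N (left out, the last holds). Time passes only in rows, so rows that repeat a pose let the fingers close. It gives the time, the measured TCP pose, the force, the opening and the grip force at its end, in the units of the state.
- ctrl.get_state(): the state, without advancing time (a new reading comes with each control period).
- ctrl.get_image(name): name is "scene" or "top" or "wrist"; returns a dict with "pixels" (400x640x3 uint8, blue, green, red), "fx", "fy", "cx", "cy" (pixels), "R" (3x3) and "t" (3): a world point X has camera coordinates R X + t; the wrist camera has in their place "mount" (4x4, takes a point from camera to tool coordinates, whose origin is the TCP and whose axes are the flange's). Camera axes: x right, y down, z forward; pixel columns grow to the right and rows downward; lengths in m; the calibration is good to about 2 mm. A picture is of the moment at which its call begins: read the wrist's pose just before it. There is no depth.
- ctrl.close_job(): hands the job in; it is judged then, once.
Trained networks look in a picture, given as the dict that the camera call returned (one of the last four; its "shot" number tells which), for a name from the list of things; names that differ only in an ending like _2 or _b are one class to them, and where a whole thing is asked for, a point or a joint stands for the part that bears it (a point fixed in the world has none). Each returns a list of dicts, best first, with "p" (0 to 1); they miss things now and then, are a little off and sometimes report something else, mostly with a low value. They report only what shows in the picture. A call takes as long as a camera call. They do not tell look-alikes from the thing itself.
- ctrl.silhouettes(label, picture): "region" (400x640 bool, what is visible of it) and "at" ([column, row] in pixels, amid what is visible of it).
The state is a dict: "time": time; "joint_positions": joint angles; "qd": joint speeds; "joint_torque": joint torques, N m; "position": TCP position; "tool_rot": TCP orientation; "ft_force": force on the tool from outside, world axes, zero at the start; "torque": the same for the moment, N m; "grip_width": opening from 0.0 (shut) to 1.0 (fully open); "grip_force": force on a finger pad.
Only numpy, scipy, OpenCV 4.12 (cv2) and the standard library are available. Lean on these libraries where they do the work, as an engineer would, in place of code of your own. Each camera call takes 0.05 s, during which the arm holds its last target. There are 200 camera calls.

TASK

Stand the two loose menu boards upright in the rack between the tallest board, already there, and the sliding brass end stop, so that the heights step down from the end wall to the stop. Then push the stop along until the whole pack is held snug against the sprung cork pad of the end wall, with the pad giving a few millimetres but never squeezed to its bottom, and leave it so. Do not shift the other bar things.

Things in the scene. Friction and masses are not known exactly. Their poses are not given: they have to be found in the camera images.
- rack: Dark wood tray fixed to the shelf, 116 mm wide (its x), 390 mm long (its y, -205 to +185 mm of the origin). Origin on the shelf under the tray's centre line; the tray floor is 10 mm above it. Brass lips 6 mm high along both long edges leave 104 mm between them. A 120 mm high end wall with a sprung pad stands at its +y end, the sliding stop towards -y.
- pad_zone (a point): Point of the rack on its centre line and floor, 122.5 mm along +y from the rack's origin: the middle of the range in which the face of the end wall's cork pad (90 mm wide, 110 high) may lie. The wall is set anywhere within 12.5 mm either way of it: feel or look for it. The pad is sprung: it yields 1 mm per newton after the first 1 N and bottoms after 14 mm.
- stop: Sliding brass end stop: upright plate 92 mm wide, 95 high, 12 thick. Origin at the foot of its packing face (which looks to the rack's +y), on the tray floor; the plate lies behind it (-y). Slides along the rack's y from -140 to +110 mm of the rack's origin, stays where left, takes about 7 N to move (a pushed board adds 0.5 to 2 N), so it can hold a pack at up to 7 N when let go.
- knob_end (a point): Centre of the flat end of the stop's turned maple push knob, 28 mm in diameter, its axis level along the rack's y, sticking 35 mm out behind the plate (-y side). The point is 47 mm behind the packing face, 58 mm above the tray floor (68 mm above the shelf). Push it towards the rack's +y.
- board_tall: A solid oak menu board, a plain upright slab 90 mm wide (its x), 20 mm thick (its y) and 120 mm tall (z), with a paper panel and small brass corners on both faces; about 151 g. Origin at the centre of its lower edge face (underside). Stands loose in the rack near the end wall, not yet touching the pad (3 to 50 mm short of it).
- board_medium: A solid oak menu board, a plain upright slab 90 mm wide (its x), 20 mm thick (its y) and 100 mm tall (z), with a paper panel and small brass corners on both faces; about 126 g. Origin at the centre of its lower edge face (underside). Stands on the shelf to the right of the rack.
- board_short: A solid oak menu board, a plain upright slab 90 mm wide (its x), 20 mm thick (its y) and 80 mm tall (z), with a paper panel and small brass corners on both faces; about 101 g. Origin at the centre of its lower edge face (underside). Stands on the shelf to the right of the rack; it and the medium board may be swapped.
- shot_glass: Bystander: squat pewter shot glass, 48 mm across, 55 mm high; origin under its centre.
- jigger: Bystander: brass double-sided jigger standing on its small cup, 46 mm across, 105 mm high; origin under its centre.
- muddler: Bystander: walnut muddler standing on its 40 mm head, 180 mm high; origin under its centre.
- tongs: Bystander: copper ice tongs lying flat, about 190 mm long (its y), 54 mm wide, 13 mm high; origin under its middle.
- mixing_tin: Bystander: steel mixing tin, 86 mm across, 140 mm high; origin under its centre.
- bitters: Bystander: amber bitters bottle, 48 mm across, 130 mm high; origin under its centre.
Things that resemble listed ones, but are neither listed nor needed, are in the scene too. What is shaped like the board_medium but black is not meant. What is shaped like the board_short but pink is not meant.

How it is judged:
By the outcome, as a careful person would: the job done as asked, in the order asked, and still so for the second after the job is handed in, with the robot touching nothing.
It also fails if it takes over 72 s, if anything falls off the work surface, if the arm or the gripper's body presses on something with over 40 N, if the wrist force passes 120 N, or if a joint passes its speed limit or range.

## Working session

There is one attempt and no reset: what is moved stays moved. The work goes in short steps, Python scripts to look and compute and a shell command to move; the robot and the scene stay as the last step left them, time stands still between calls to the robot, and variables do not carry over. Pictures are saved under pics/ and viewed, at most 10 in all, crops included, and the job is handed in when it is done.

```bash
ls; mkdir -p pics
cat > h.py <<'E'
import numpy as np, cv2
from bench import ctrl
from scipy.spatial.transform import Rotation as Ro
def ray(im,px):
    R=np.array(im["R"]);t=np.array(im["t"])
    d=R.T@np.array([(px[0]-im["cx"])/im["fx"],(px[1]-im["cy"])/im["fy"],1]); return -R.T@t,d
def at(im,px,z):
    o,d=ray(im,px); return o+d*(z-o[2])/d[2]
def proj(im,X):
    c=(np.array(im["R"])@np.atleast_2d(X).T).T+np.array(im["t"]); return c[:,:2]/c[:,2:]*[im["fx"],im["fy"]]+[im["cx"],im["cy"]]
def wrist():
    s=ctrl.get_state(); im=ctrl.get_image("wrist"); M=np.array(im["mount"])
    T=np.eye(4);T[:3,:3]=Ro.from_rotvec(s["tool_rot"]).as_matrix();T[:3,3]=s["position"]
    W=np.linalg.inv(T@M); im["R"]=W[:3,:3];im["t"]=W[:3,3]; return im
E
python3 - <<'E'
from h import *
s=ctrl.get_state(); print(s)
for n in ("top","scene"):
    im=ctrl.get_image(n); cv2.imwrite(f"pics/{n}.png",im["pixels"])
    print(n,(-np.array(im["R"]).T@im["t"]).round(3))
    for l in ["rack","stop","knob_end","board_tall","board_medium","board_short","shot_glass","jigger","muddler","tongs","mixing_tin","bitters"]:
        for r in ctrl.silhouettes(l,im)[:4]:
            if r["p"]>.3: print(l,round(r["p"],2),np.round(r["at"]),at(im,r["at"],.05).round(3)[:2],cv2.minAreaRect(np.argwhere(r["region"])[:,::-1].astype(np.float32)))
E
```

```text
pics
{'time': 0.0, 'joint_positions': array([-1.14889116,  0.32181857, -0.07010463,  1.45168869,  0.02260888,
        1.37080606, -0.05686985]), 'qd': array([ 0.00083716, -0.00155791,  0.00219442,  0.00095896,  0.00032305,
        0.00151473, -0.00070715]), 'joint_torque': array([-3.21633679e-04, -4.91290855e+01, -4.04090155e-01, -3.12527204e+01,
       -6.39306614e-02,  4.39245184e-02,  1.73000572e-04]), 'position': array([0.2577234 , 0.59649135, 0.40365735]), 'tool_rot': array([-6.35964469e-01, -3.07625055e+00,  3.00184238e-03]), 'ft_force': array([-0.6685219 , -0.08185753,  0.27285387]), 'torque': array([0.00323246, 0.03264772, 0.02288528]), 'grip_force': 0.0, 'grip_width': 0.9942995504087223}
top [ 0.389 -0.073  1.022]
rack 0.55 [260. 204.] [0.557 0.082] ((242.0, 201.0), (46.0, 140.0), 90.0)
stop 0.91 [287. 203.] [0.565 0.013] ((287.5, 198.0), (38.0, 23.0), 90.0)
stop 0.45 [364. 227.] [ 0.515 -0.197] ((363.0614929199219, 225.47657775878906), (37.09281539916992, 13.155251502990723), 87.61405944824219)
knob_end 0.73 [286. 199.] [0.574 0.016] ((287.0, 198.0), (40.0, 22.0), 90.0)
boa
[... 2847 characters left out ...]
6 [436. 248.] [0.798 0.159] ((432.5487365722656, 246.93898010253906), (20.88306427001953, 68.65570068359375), 65.224853515625)
muddler 0.56 [378. 240.] [0.744 0.038] ((379.0505065917969, 235.25314331054688), (16.455596923828125, 64.9361572265625), 9.272602081298828)
tongs 0.97 [430. 245.] [0.787 0.151] ((432.0340881347656, 247.40725708007812), (21.302122116088867, 68.16680145263672), 65.224853515625)
tongs 0.41 [350. 198.] [0.576 0.019] ((347.97027587890625, 194.79702758789062), (28.159555435180664, 47.562774658203125), 5.710592269897461)
mixing_tin 0.82 [311. 251.] [ 0.747 -0.123] ((311.0, 255.5), (69.0, 40.0), 90.0)
bitters 0.63 [352. 155.] [0.371 0.081] ((351.0, 149.5), (16.0, 41.0), 0.0)
```

Run:
```python
import cv2
im=cv2.imread("pics/top.png")[90:310,150:480]; cv2.imwrite("pics/tc.png",cv2.resize(im,None,fx=2.4,fy=2.4,interpolation=3))
im=cv2.imread("pics/scene.png")[110:300,150:490]; cv2.imwrite("pics/sc.png",cv2.resize(im,None,fx=2.3,fy=2.3,interpolation=3))
```

```text
(no output)
```

View pics/tc.png

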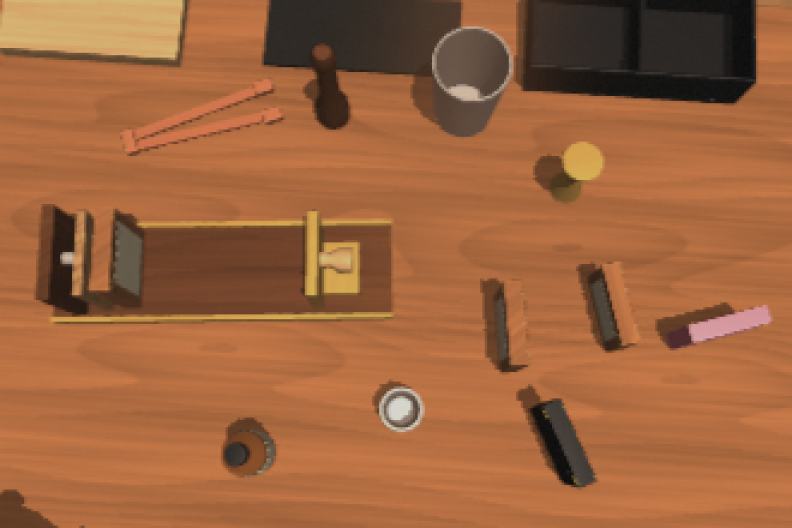

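View pics/sc.png

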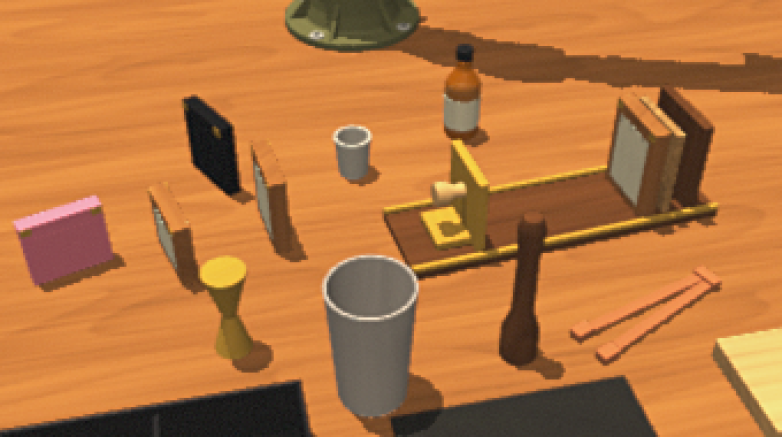

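The top picture shows the rack lengthwise along y: the wall at about (60,255), the tall board at (115,255), the stop at (313,255), and the loose boards at (510,325) and (612,305). The pink (715,328) and black (562,443) look-alikes stand apart from them. Next I'll fit box poses to the silhouettes in both cameras.

```bash
cat >> h.py <<'E'
from scipy.optimize import minimize
def boxpts(p,dim,z0=0):
    c,s=np.cos(p[2]),np.sin(p[2]); w,d,h=dim
    return np.array([[p[0]+c*a-s*b,p[1]+s*a+c*b,z] for a in(-w/2,w/2) for b in(-d/2,d/2) for z in(z0,z0+h)])
def fitbox(obs,dim,p0,z0=0):
    S=4
    def cost(p):
        L=0
        for im,reg in obs:
            q=(proj(im,boxpts(p,dim,z0))+.5)*S; h=cv2.convexHull((q*16).round().astype(np.int32))
            m=np.zeros((400*S,640*S),np.uint8); cv2.fillConvexPoly(m,h,1,shift=4)
            m=cv2.resize(m.astype(np.float32),(640,400),interpolation=cv2.INTER_AREA)
            L+=1-np.minimum(m,reg).sum()/np.maximum(m,reg).sum()
        return L/len(obs)
    sx=np.array(p0)+np.array([[0,0,0],[.015,0,0],[0,.015,0],[0,0,.2]])
    r=minimize(cost,p0,method="Nelder-Mead",options=dict(initial_simplex=sx,maxiter=90)); return r.x,r.fun
def go(g,ang):
    """grasp point g (world), tool y direction angle in deg (mod 180) -> fractions"""
    s=ctrl.get_state();R=Ro.from_rotvec(s["tool_rot"]).as_matrix();gp=np.array(s["position"])+R@[0,0,.164]
    cur=np.degrees(np.arctan2(R[1,1],R[0,1])); d=(ang-cur+90)%180-90
    print("grasp",gp.round(4),"ang",round(cur,1),"z",R[:,2].round(3),"-> trans",(R.T@(np.array(g)-gp)/.2).round(4),"yaw",round(-d/180,4),"q7",s["joint_positions"][6].round(2),"t",s["time"])
E
python3 - <<'E'
from h import *
ims=[ctrl.get_image(n) for n in("top","scene")]
def obs(l,xy):
    o=[]
    for im in ims:
        for r in ctrl.silhouettes(l,im):
            if np.hypot(*(at(im,r["at"],.05)[:2]-xy))<.05: o.append((im,r["region"].astype(np.float32)));break
    return o
for l,xy in(("board_medium",(.52,-.195)),("board_short",(.55,-.306))):
    o=obs(l,np.array(xy))
    for h in(.08,.1): 
        x,f=fitbox(o,(.09,.02,h),[*xy,0.1]); print(l,len(o),h,x.round(4),np.degrees(x[2]).round(1),round(f,3))
x,f=fitbox(obs("board_tall",np.array([.55,.255])),(.09,.02,.12),[.56,.24,0],.01);print("tall",x.round(4),f)
x,f=fitbox([o for o in obs("stop",np.array([.57,.015]))],(.092,.012,.095),[.57,.03,0],.01);print("stop",x.round(4),f)
im=ims[0]
for n,px in(("lipNE",(390,220)),("lipSE",(390,317)),("lipN140",(140,224)),("lipS52",(52,320))):
    print(n,at(im,(px[0]/2.4+150,px[1]/2.4+90),.016).round(4))
go((.53,-.22,.2),90)
E
```

```text
board_medium 2 0.08 [ 0.519  -0.1933  0.1253] 7.2 0.155
board_medium 2 0.1 [ 0.5167 -0.193   0.1281] 7.3 0.113
board_short 2 0.08 [ 0.5472 -0.3075  0.262 ] 15.0 0.076
board_short 2 0.1 [ 0.5472 -0.3073  0.2519] 14.4 0.197
tall [0.558  0.2412 0.061 ] 0.07018858194351196
stop [0.571  0.0266 0.0892] 0.46700319647789
lipNE [ 0.6363 -0.0518  0.016 ]
lipSE [ 0.5224 -0.0599  0.016 ]
lipN140 [0.6111 0.2389 0.016 ]
lipS52 [0.4921 0.3246 0.016 ]
grasp [0.2578 0.5967 0.2408] ang 66.6 z [ 0.  0. -1.] -> trans [-2.8688 -3.2092  0.2036] yaw -0.1298 q7 -0.06 t 1.8
```

```bash
python3 -m jog '{"translation":[[-0.22,-0.22,0],[-0.44,-0.44,0],[-0.66,-0.66,0],[-0.88,-0.88,0],[-1,-1,0]],"yaw":[0,0,0,0,0],"jaw":[0,0,0,0,0]}' 15
python3 -m jog '{"translation":[[-0.22,-0.22,0],[-0.44,-0.44,0],[-0.66,-0.66,0],[-0.88,-0.88,0],[-1,-1,0]],"yaw":[0,0,0,0,0],"jaw":[0,0,0,0,0]}'
python3 -m jog '{"translation":[[-0.2,-0.22,0],[-0.4,-0.44,0],[-0.6,-0.66,0],[-0.8,-0.88,0],[-0.85,-1,0],[-0.85,-1,0]],"yaw":[0,-0.05,-0.1,-0.15,-0.17,-0.17],"jaw":[0,0,0,0,0,0]}'
python3 - <<'E'
from h import *
im=wrist(); cv2.imwrite("pics/w1.png",im["pixels"])
ims=[im]
for l,xy,h in(("board_medium",(.517,-.193),.1),("board_short",(.547,-.3075),.08)):
    for r in ctrl.silhouettes(l,im)[:3]:
        a=at(im,r["at"],h-.02);print(l,round(r["p"],2),r["at"],a.round(3), r["region"].sum())
        if np.hypot(*(a[:2]-xy))<.06:
            x,f=fitbox([(im,r["region"].astype(np.float32))],(.09,.02,h),[*xy,.15]);print(x.round(4),np.degrees(x[2]),f)
go((.517,-.193,.075),97.3)
E
```

```text
time: 2.42
position: [0.3635, 0.3303, 0.4052]
tool_rot: [0.642, 3.074, 0.001]
ft_force: [-0.4, 0.7, 0.9]
grip_width: 0.996
grip_force: 0.0
time: 3.05
position: [0.467, 0.0672, 0.4053]
tool_rot: [0.643, 3.074, 0.001]
ft_force: [0.1, 1.6, -0.5]
grip_width: 0.997
grip_force: 0.0
time: 3.8
position: [0.5424, -0.1843, 0.4049]
tool_rot: [0.188, -3.136, 0.004]
ft_force: [-0.1, 0.6, -0.1]
grip_width: 0.994
grip_force: 0.0
board_medium 0.95 [269.3, 28.6] [ 0.421 -0.235  0.08 ] 1915
board_medium 0.78 [307.6, 156.8] [ 0.519 -0.194  0.08 ] 2807
[ 0.5149 -0.1914  0.1251] 7.170557145437206 0.03427445888519287
board_short 0.74 [68.4, 136.5] [ 0.529 -0.412  0.06 ] 3348
grasp [ 0.5433 -0.1788  0.2406] ang 97.3 z [-0.     0.001 -1.   ] -> trans [ 0.1393 -0.0545  0.8281] yaw -0.0001 q7 2.07 t 3.95
```

View pics/w1.png

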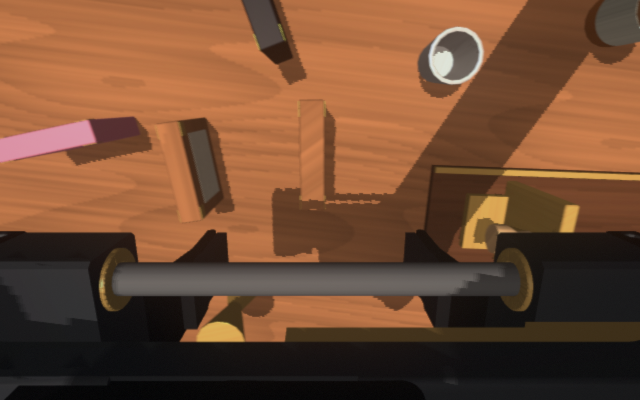

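```bash
python3 -m jog '{"translation":[[0.149,-0.048,0.2],[0.149,-0.048,0.5],[0.149,-0.048,0.7],[0.149,-0.048,0.793],[0.149,-0.048,0.793],[0.149,-0.048,0.793],[0.149,-0.048,0.793],[0.149,-0.048,0.793]],"yaw":[0,0,0,0,0,0,0,0],"jaw":[0,0,0,0,0,1,1,1]}' 20
python3 - <<'E'
from h import *
go((.515,-.192,.082),97.2); print(ctrl.get_state()["grip_width"]*87)
E
```

```text
time: 4.95
position: [0.5152, -0.1935, 0.2472]
tool_rot: [-0.198, 3.133, -0.0]
ft_force: [0.2, 0.0, -0.4]
grip_width: 0.746
grip_force: 0.0
grasp [ 0.5155 -0.1935  0.0832] ang 97.2 z [ 0.002 -0.    -1.   ] -> trans [0.0014 0.008  0.0058] yaw 0.0002 q7 2.18 t 4.95
64.89280514817611
```

```bash
python3 -m jog '{"translation":[[0,0,0],[0,0,0],[0,0,0],[0,0,0],[0,0,0],[0,0,0],[0,0,0]],"yaw":[0,0,0,0,0,0,0],"jaw":[1,1,1,1,1,1,1]}' 20
python3 - <<'E'
from h import *
im=ctrl.get_image("top")
e=np.radians(4.7);O=np.array([.5625,.148]);ey=np.array([-np.sin(e),np.cos(e)]);ex=np.array([np.cos(e),np.sin(e)])
for px in((308,211),(319,211),(308,296),(319,296)):
    a=at(im,(px[0]/2.4+150,px[1]/2.4+90),.105)[:2]-O; print("stop top rack xy",(a@ex).round(4),(a@ey).round(4))
print("med target",O+.040*ey,"tall", (np.array([.558,.2412])-O)@np.c_[ex,ey])
go((*(O+.040*ey),.2),94.7); print(ctrl.get_state()["grip_width"]*87)
E
```

```text
time: 5.82
position: [0.5147, -0.1934, 0.2461]
tool_rot: [0.198, -3.135, -0.0]
ft_force: [0.1, -0.4, -1.3]
grip_width: 0.229
grip_force: 19.9
stop top rack xy 0.0462 -0.1178
stop top rack xy 0.046 -0.1296
stop top rack xy -0.0457 -0.1185
stop top rack xy -0.0458 -0.13
med target [0.55922246 0.1878655 ] tall [0.0031518  0.09325533]
grasp [ 0.5147 -0.1934  0.0821] ang 97.2 z [-0.  0. -1.] -> trans [-0.4607  1.8633 -0.5893] yaw 0.0141 q7 2.18 t 5.875
20.324745162658008
```

```bash
python3 -m jog '{"translation":[[0,0,-0.25],[0,0,-0.5],[-0.05,0.2,-0.6],[-0.1,0.4,-0.6],[-0.2,0.65,-0.6],[-0.23,0.9,-0.6]],"yaw":[0,0,0,0,0,0],"jaw":[1,1,1,1,1,1]}' 20
python3 -m jog '{"translation":[[-0.05,0.25,0],[-0.1,0.5,0],[-0.15,0.75,0],[-0.23,0.913,0],[-0.23,0.913,0]],"yaw":[0.014,0.014,0.014,0.014,0.014],"jaw":[1,1,1,1,1]}' 20
python3 - <<'E'
from h import *
im=wrist(); cv2.imwrite("pics/w2.png",im["pixels"])
e=np.radians(4.7);O=np.array([.5625,.148]);ey=np.array([-np.sin(e),np.cos(e)])
go((*(O+.03*ey),.094),94.7); print(ctrl.get_state()["grip_width"]*87)
E
```

```text
time: 6.62
position: [0.5381, -0.0073, 0.3662]
tool_rot: [-0.198, 3.135, -0.0]
ft_force: [-0.0, -0.2, -1.1]
grip_width: 0.228
grip_force: 19.9
time: 7.25
position: [0.56, 0.1819, 0.3654]
tool_rot: [0.139, -3.138, -0.001]
ft_force: [-0.1, -0.3, -0.6]
grip_width: 0.228
grip_force: 19.9
grasp [0.56   0.1791 0.2015] ang 94.9 z [-0.001 -0.001 -1.   ] -> trans [-2.000e-04 -5.400e-03  5.375e-01] yaw 0.001 q7 1.38 t 7.3
20.09019832196899
```

View pics/w2.png

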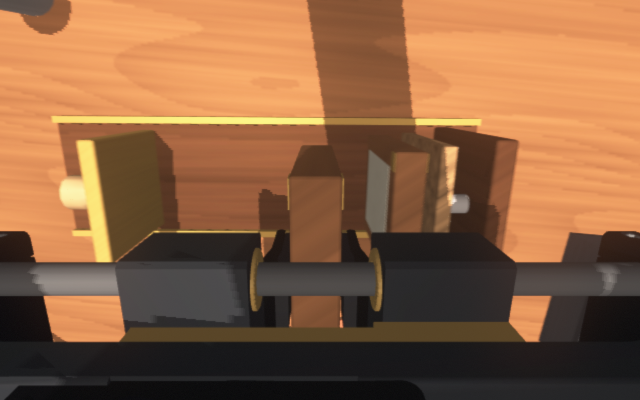

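The held board hangs square over the tray, at columns 290-342. The tall board's top is at 390-428, and there is clear floor on both sides. Next I lower it.

```bash
python3 -m jog '{"translation":[[0,-0.005,0.25],[0,-0.005,0.45],[0,-0.005,0.53],[0,-0.005,0.544],[0,-0.005,0.546],[0,-0.005,0.546]],"yaw":[0,0,0,0,0,0],"jaw":[1,1,1,1,1,1]}' 20
python3 -m jog '{"translation":[[0,0,0],[0,0,0],[0,0,0],[0,0,0],[0,0,-0.2],[0,0,-0.45],[0,0,-0.55]],"yaw":[0,0,0,0,0,0,0],"jaw":[0.4,0.4,0.4,0.4,0.4,0.4,0.4]}' 20
python3 - <<'E'
from h import *
im=wrist(); cv2.imwrite("pics/w3.png",im["pixels"])
go((.547,-.3075,.2),104.7)
E
```

```text
time: 8.05
position: [0.5612, 0.177, 0.2586]
tool_rot: [-0.129, 3.136, 0.002]
ft_force: [-0.0, -0.4, -1.1]
grip_width: 0.224
grip_force: 19.9
time: 8.93
position: [0.5612, 0.1768, 0.3704]
tool_rot: [-0.129, 3.134, 0.003]
ft_force: [-1.0, 1.0, -0.2]
grip_width: 0.599
grip_force: 0.0
grasp [0.5626 0.1774 0.208 ] ang 94.7 z [ 0.006  0.003 -1.   ] -> trans [ 0.2771 -2.4102  0.032 ] yaw -0.0555 q7 1.38 t 8.975
```

View pics/w3.png

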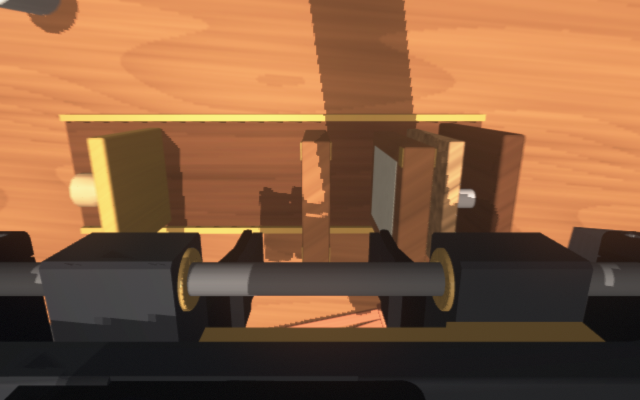

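The medium board stands upright and square between the stop and the tall board, at columns 302-331. Next is the short board.

```bash
python3 -m jog '{"translation":[[0.02,-0.25,0],[0.05,-0.5,0],[0.08,-0.8,0],[0.1,-1,0]],"yaw":[0,0,0,0],"jaw":[0.3,0.3,0.3,0.3]}' 20
python3 -m jog '{"translation":[[0.02,-0.25,0],[0.05,-0.5,0],[0.08,-0.8,0],[0.1,-1,0]],"yaw":[0,0,0,0],"jaw":[0.3,0.3,0.3,0.3]}' 20
python3 -m jog '{"translation":[[0.02,-0.2,0],[0.05,-0.38,0],[0.05,-0.38,0]],"yaw":[-0.05,-0.0555,-0.0555],"jaw":[0.3,0.3,0.3]}' 20
python3 - <<'E'
from h import *
im=wrist()
for r in ctrl.silhouettes("board_short",im)[:3]:
    a=at(im,r["at"],.06);print(round(r["p"],2),np.round(r["at"]),a.round(3))
    if np.hypot(*(a[:2]-(.547,-.3075)))<.06:
        x,f=fitbox([(im,r["region"].astype(np.float32))],(.09,.02,.08),[.547,-.3075,.26]);print(x.round(4),np.degrees(x[2]),f);go((x[0],x[1],.068),90+np.degrees(x[2]))
go((.547,-.3075,.068),104.7)
E
```

```text
time: 9.48
position: [0.5563, -0.0274, 0.3663]
tool_rot: [0.125, -3.139, 0.001]
ft_force: [0.6, -0.4, 0.3]
grip_width: 0.697
grip_force: 0.0
time: 9.98
position: [0.5525, -0.2282, 0.3663]
tool_rot: [0.125, -3.138, 0.001]
ft_force: [0.6, 0.5, 0.1]
grip_width: 0.698
grip_force: 0.0
time: 10.35
position: [0.5479, -0.3054, 0.3661]
tool_rot: [0.392, -3.115, 0.003]
ft_force: [0.3, 0.2, 0.9]
grip_width: 0.7
grip_force: 0.0
0.66 [179. 134.] [ 0.53  -0.422  0.06 ]
0.61 [315. 191.] [ 0.549 -0.305  0.06 ]
[ 0.5472 -0.3052  0.2737] 15.681594473750716 0.05860108137130737
grasp [ 0.5495 -0.3012  0.2021] ang 104.7 z [-0.001  0.001 -1.   ] -> trans [ 0.0153 -0.0169  0.6703] yaw -0.0057 q7 2.46 t 10.45
grasp [ 0.5495 -0.3012  0.2021] ang 104.7 z [-0.001  0.001 -1.   ] -> trans [ 0.0194 -0.0279  0.6703] yaw -0.0002 q7 2.46 t 10.45
```

```bash
python3 -m jog '{"translation":[[0.017,-0.022,0.2],[0.017,-0.022,0.45],[0.017,-0.022,0.62],[0.017,-0.022,0.67],[0.017,-0.022,0.67],[0.017,-0.022,0.67]],"yaw":[-0.003,-0.003,-0.003,-0.003,-0.003,-0.003],"jaw":[0.3,0.3,0.3,0.3,0.3,1]}' 20
python3 -m jog '{"translation":[[0,0,0],[0,0,0],[0,0,0],[0,0,0],[0,0,0],[0,0,0],[0,0,0]],"yaw":[0,0,0,0,0,0,0],"jaw":[1,1,1,1,1,1,1]}' 20
python3 - <<'E'
from h import *
e=np.radians(4.7);O=np.array([.5625,.148]);ey=np.array([-np.sin(e),np.cos(e)])
go((*(O-.05*ey),.19),94.7); print(ctrl.get_state()["grip_width"]*87)
E
```

```text
time: 11.2
position: [0.5484, -0.3068, 0.2348]
tool_rot: [-0.417, 3.111, -0.002]
ft_force: [0.4, -0.4, -1.2]
grip_width: 0.647
grip_force: 0.0
time: 12.08
position: [0.5476, -0.3068, 0.233]
tool_rot: [-0.417, 3.114, 0.0]
ft_force: [-0.5, 0.2, 1.7]
grip_width: 0.23
grip_force: 20.0
grasp [ 0.5476 -0.3067  0.069 ] ang 105.2 z [ 0.  0. -1.] -> trans [-0.6241  1.9284 -0.6048] yaw 0.0586 q7 2.54 t 12.075
20.016290033394135
```

```bash
python3 -m jog '{"translation":[[0,0,-0.25],[0,0,-0.5],[-0.05,0.15,-0.65],[-0.12,0.4,-0.65],[-0.2,0.65,-0.65],[-0.3,0.95,-0.65]],"yaw":[0,0,0,0,0,0],"jaw":[1,1,1,1,1,1]}' 20
python3 -m jog '{"translation":[[-0.07,0.25,0],[-0.15,0.5,0],[-0.23,0.75,0],[-0.324,0.978,0],[-0.324,0.978,0]],"yaw":[0.03,0.0586,0.0586,0.0586,0.0586],"jaw":[1,1,1,1,1]}' 20
python3 - <<'E'
from h import *
e=np.radians(4.7);O=np.array([.5625,.148]);ey=np.array([-np.sin(e),np.cos(e)])
go((*(O-.05*ey),.0795),94.7); print(ctrl.get_state()["grip_width"]*87)
E
```

```text
time: 12.82
position: [0.5551, -0.1076, 0.363]
tool_rot: [-0.414, 3.114, -0.001]
ft_force: [1.1, 0.6, -0.9]
grip_width: 0.225
grip_force: 20.0
time: 13.45
position: [0.5661, 0.1031, 0.3623]
tool_rot: [0.142, -3.138, -0.003]
ft_force: [0.2, -0.8, -1.1]
grip_width: 0.23
grip_force: 20.0
grasp [0.566  0.1034 0.1983] ang 95.2 z [-0.001  0.002 -1.   ] -> trans [-0.0012 -0.0272  0.5938] yaw 0.0027 q7 1.52 t 13.45
20.026095477969523
```

```bash
python3 -m jog '{"translation":[[0,0,0.25],[0,0,0.45],[0,0,0.57],[0,0,0.595],[0,0,0.6],[0,0,0.6],[0,0,0.6]],"yaw":[0,0,0,0,0,0,0],"jaw":[1,1,1,1,1,1,1]}' 20
python3 -m jog '{"translation":[[0,0,0],[0,0,0],[0,0,0],[0,0,0],[0,0,-0.2],[0,0,-0.45],[0,0,-0.7],[0,0,-0.7]],"yaw":[0,0,0,0,0,0,0,0],"jaw":[0.4,0.4,0.4,0.4,0.4,0.4,0.4,0.4]}' 20
python3 - <<'E'
from h import *
im=wrist(); cv2.imwrite("pics/w4.png",im["pixels"])
e=np.radians(4.7);O=np.array([.5625,.148]);ey=np.array([-np.sin(e),np.cos(e)]);ex=np.array([np.cos(e),np.sin(e)])
for l,h in(("board_medium",.1),("board_short",.08),("board_tall",.12)):
    for r in ctrl.silhouettes(l,im)[:3]:
        a=at(im,r["at"],h)[:2]
        if r["p"]>.5: print(l,round(r["p"],2),np.round(r["at"]),((a-O)@np.c_[ex,ey]).round(3))
go((*(O-.20*ey),.068),4.7)
E
```

```text
time: 14.32
position: [0.5669, 0.0972, 0.2437]
tool_rot: [-0.128, 3.137, 0.001]
ft_force: [-0.1, -0.1, -1.7]
grip_width: 0.225
grip_force: 20.0
time: 15.32
position: [0.5679, 0.0972, 0.3877]
tool_rot: [-0.128, 3.131, 0.004]
ft_force: [-0.1, -1.3, 0.4]
grip_width: 0.595
grip_force: 0.0
board_medium 0.91 [409. 189.] [-0.001  0.023]
board_short 0.67 [313. 183.] [-0.002 -0.051]
board_tall 0.94 [492. 181.] [-0.012  0.076]
grasp [0.5656 0.0973 0.2175] ang 94.7 z [-0.002 -0.001 -1.   ] -> trans [-0.007  -0.7457  0.7477] yaw -0.5 q7 1.51 t 15.525
```

View pics/w4.png

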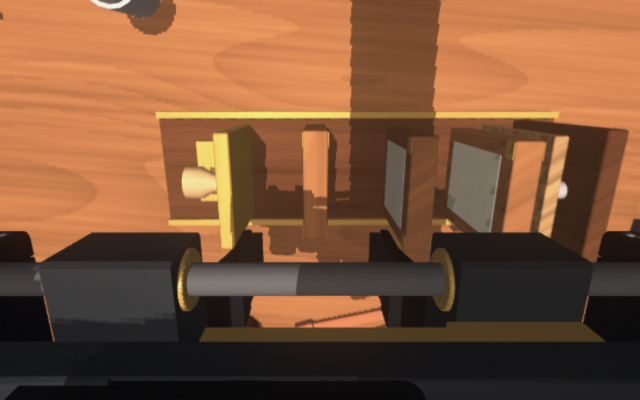

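All three boards stand upright and in order: short at column 315, medium at 422, tall at 525. The stop plate is at 228 and the knob at 198. Next I go behind the knob with closed fingers, turned 90°.

```bash
python3 -m jog '{"translation":[[0,-0.2,0],[0,-0.4,0],[0,-0.6,0],[-0.007,-0.72,0],[-0.007,-0.72,0],[-0.007,-0.72,0],[-0.007,-0.72,0],[-0.007,-0.72,0]],"yaw":[0.058,0.116,0.174,0.232,0.29,0.348,0.406,0.464],"jaw":[1,1,1,1,1,1,1,1]}' 20
python3 -m jog '{"translation":[[0,0,0],[0,0,0]],"yaw":[0.036,0.036],"jaw":[1,1]}' 20
python3 - <<'E'
from h import *
e=np.radians(4.7);O=np.array([.5625,.148]);ey=np.array([-np.sin(e),np.cos(e)])
go((*(O-.195*ey),.068),4.7);print(ctrl.get_state()["grip_width"])
E
```

```text
time: 16.52
position: [0.5793, -0.0459, 0.3812]
tool_rot: [-2.001, -2.42, 0.004]
ft_force: [-0.2, -0.5, -0.7]
grip_width: 0.005
grip_force: 0.0
time: 16.77
position: [0.5794, -0.0458, 0.3815]
tool_rot: [-2.126, -2.311, 0.003]
ft_force: [-0.1, -0.2, 0.1]
grip_width: 0.006
grip_force: 0.0
grasp [ 0.579  -0.0459  0.2175] ang 4.8 z [-0.003 -0.001 -1.   ] -> trans [-1.600e-03 -6.000e-04  7.473e-01] yaw 0.0004 q7 0.25 t 16.775
0.005968524262115158
```

```bash
python3 -m jog '{"translation":[[0,0,0.25],[0,0,0.5],[0,0,0.7],[0,0,0.745],[0.02,0,0.747],[0.05,0,0.747],[0.07,0,0.747],[0.09,0,0.747]],"yaw":[0,0,0,0,0,0,0,0],"jaw":[1,1,1,1,1,1,1,1]}' 20
python3 -m jog '{"translation":[[0.02,0,0],[0.04,0,0],[0.06,0,0],[0.08,0,0],[0.10,0,0],[0.12,0,0],[0.14,0,0],[0.16,0,0]],"yaw":[0,0,0,0,0,0,0,0],"jaw":[1,1,1,1,1,1,1,1]}' 20
python3 -m jog '{"translation":[[0.02,0,0],[0.04,0,0],[0.06,0,0],[0.08,0,0],[0.10,0,0],[0.12,0,0],[0.14,0,0],[0.16,0,0]],"yaw":[0,0,0,0,0,0,0,0],"jaw":[1,1,1,1,1,1,1,1]}' 20
python3 - <<'E'
from h import *
im=ctrl.get_image("top"); cv2.imwrite("pics/t5.png",im["pixels"]); im2=ctrl.get_image("scene")
cv2.imwrite("pics/c5.png",np.vstack([cv2.resize(im["pixels"][160:240,170:310],(560,320),interpolation=3),cv2.resize(im2["pixels"][130:230,330:470],(392,280),interpolation=3)[:,:560] if 0 else cv2.resize(im2["pixels"][140:210,330:470],(560,280),interpolation=3)]))
e=np.radians(4.7);O=np.array([.5625,.148]);ey=np.array([-np.sin(e),np.cos(e)])
go((*(O-.1*ey),.068),4.7)
E
```

```text
time: 17.77
position: [0.5786, -0.0276, 0.2345]
tool_rot: [2.127, 2.311, 0.002]
ft_force: [-0.6, 0.8, 0.2]
grip_width: 0.002
grip_force: 0.0
time: 18.77
position: [0.5759, 0.0006, 0.2341]
tool_rot: [2.129, 2.305, -0.003]
ft_force: [1.2, -6.5, 1.2]
grip_width: 0.003
grip_force: 3.5
time: 19.77
position: [0.5733, 0.0325, 0.2341]
tool_rot: [2.129, 2.305, -0.004]
ft_force: [0.2, -7.4, 2.9]
grip_width: 0.007
grip_force: 3.8
grasp [0.5735 0.0327 0.0701] ang 4.6 z [ 0.001 -0.004 -1.   ] -> trans [ 0.0792 -0.0078  0.01  ] yaw -0.0006 q7 0.19 t 19.875
```

View pics/c5.png

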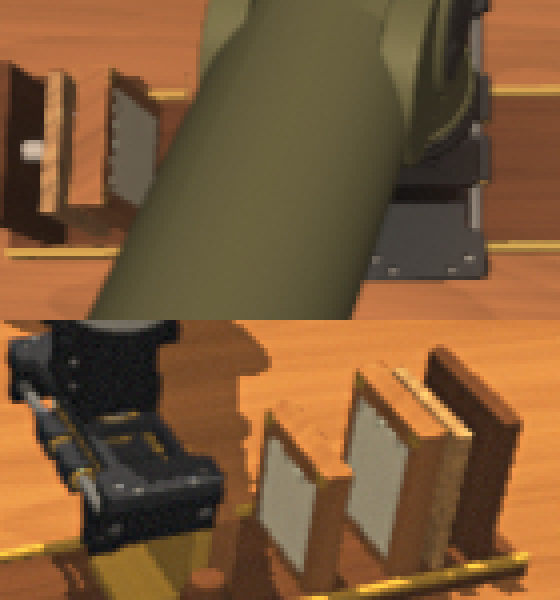

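```bash
for i in 1 2 3; do python3 -m jog '{"translation":[[0.02,0,0],[0.04,0,0],[0.06,0,0],[0.08,0,0],[0.10,0,0],[0.12,0,0],[0.14,0,0],[0.16,0,0]],"yaw":[0,0,0,0,0,0,0,0],"jaw":[1,1,1,1,1,1,1,1]}' 20 | grep -E "posi|ft_f"; done
python3 - <<'E'
from h import *
im2=ctrl.get_image("scene"); im=ctrl.get_image("top")
cv2.imwrite("pics/c6.png",np.vstack([cv2.resize(im["pixels"][160:230,170:310],(700,350),interpolation=3)[:280],cv2.resize(im2["pixels"][140:200,350:490],(700,300),interpolation=3)]))
e=np.radians(4.7);O=np.array([.5625,.148]);ey=np.array([-np.sin(e),np.cos(e)])
go((*(O+0*ey),.068),4.7)
E
```

```text
position: [0.5708, 0.0641, 0.234]
ft_force: [0.1, -8.0, 2.4]
position: [0.5682, 0.0957, 0.2341]
ft_force: [-0.2, -9.8, 3.1]
position: [0.5657, 0.1275, 0.2341]
ft_force: [-0.4, -8.9, 4.6]
grasp [0.5656 0.1277 0.07  ] ang 4.6 z [ 0.    -0.004 -1.   ] -> trans [ 0.1023 -0.0076  0.0097] yaw -0.0007 q7 0.02 t 22.975
```

View pics/c6.png

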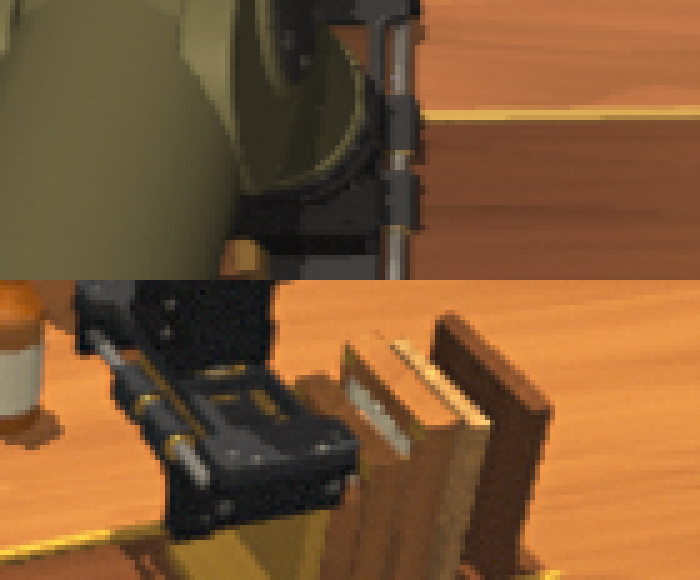

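The pack is closing up: the three boards are nearly together, with the cork strip just beyond the tall one. From here I push in 1 mm rows and watch the force.

```bash
for i in 1 2 3 4 5 6 7 8; do python3 -m jog '{"translation":[[0.005,0,0]],"yaw":[0],"jaw":[1]}' 20 | grep -E "posi|ft_f"|tr '\n' ' ';echo; done
```

```text
position: [0.5656, 0.1287, 0.234] ft_force: [-0.8, -7.9, 4.2] 
position: [0.5655, 0.1294, 0.234] ft_force: [-0.4, -9.1, 4.0] 
position: [0.5654, 0.1304, 0.234] ft_force: [-0.3, -8.7, 4.3] 
position: [0.5653, 0.1314, 0.234] ft_force: [1.1, -7.7, 4.7] 
position: [0.5653, 0.1324, 0.234] ft_force: [-0.6, -7.7, 3.9] 
position: [0.5652, 0.1334, 0.234] ft_force: [-0.5, -9.0, 3.2] 
position: [0.5651, 0.1343, 0.234] ft_force: [0.6, -9.6, 4.2] 
position: [0.5651, 0.1349, 0.234] ft_force: [-0.1, -10.4, 3.6]
```

```bash
for i in 1 2 3 4 5 6; do python3 -m jog '{"translation":[[0.005,0,0]],"yaw":[0],"jaw":[1]}' 20 | grep -E "posi|ft_f"|tr '\n' ' ';echo; done
```

```text
position: [0.565, 0.1356, 0.234] ft_force: [-0.5, -10.2, 4.3] 
position: [0.565, 0.1366, 0.2341] ft_force: [-0.1, -9.9, 4.3] 
position: [0.5649, 0.1375, 0.234] ft_force: [-0.9, -10.3, 4.2] 
position: [0.5648, 0.1386, 0.234] ft_force: [0.0, -10.3, 4.3] 
position: [0.5647, 0.1395, 0.234] ft_force: [-1.4, -9.9, 4.3] 
position: [0.5646, 0.1405, 0.234] ft_force: [-0.6, -10.5, 4.9]
```

```bash
for i in 1 2 3 4 5 6 7 8; do python3 -m jog '{"translation":[[0.005,0,0]],"yaw":[0],"jaw":[1]}' 20 | grep -E "posi|ft_f"|tr '\n' ' ';echo; done
```

```text
position: [0.5646, 0.1415, 0.234] ft_force: [-1.2, -10.7, 5.8] 
position: [0.5645, 0.1425, 0.234] ft_force: [-0.5, -10.2, 4.6] 
position: [0.5644, 0.1435, 0.234] ft_force: [-1.5, -9.8, 4.8] 
position: [0.5643, 0.1445, 0.234] ft_force: [-0.6, -10.9, 5.4] 
position: [0.5643, 0.1455, 0.2341] ft_force: [-0.8, -11.0, 4.9] 
position: [0.5642, 0.1461, 0.234] ft_force: [0.5, -10.6, 4.9] 
position: [0.5642, 0.1467, 0.2341] ft_force: [-1.1, -13.1, 5.2] 
position: [0.5641, 0.1473, 0.2341] ft_force: [-1.0, -13.5, 5.3]
```

```bash
for i in 1 2 3; do python3 -m jog '{"translation":[[0.005,0,0]],"yaw":[0],"jaw":[1]}' 20 | grep -E "posi|ft_f"|tr '\n' ' ';echo; done
```

```text
position: [0.5641, 0.148, 0.2341] ft_force: [-0.5, -14.7, 5.2] 
position: [0.564, 0.1486, 0.2341] ft_force: [-0.9, -15.1, 6.6] 
position: [0.564, 0.1493, 0.234] ft_force: [-0.6, -15.4, 6.4]
```

```bash
python3 -m jog '{"translation":[[-0.03,0,0],[-0.1,0,0],[-0.3,0,0],[-0.4,0,0],[-0.4,0,-0.3],[-0.4,0,-0.6],[-0.8,0,-0.8],[-1,0,-0.8]],"yaw":[0,0,0,0,0,0,0,0],"jaw":[1,1,1,1,1,1,1,1]}' 20
python3 -m jog '{"translation":[[-0.3,0,0],[-0.6,0,0],[-0.9,0,0],[-0.9,0,0],[-0.9,0,0]],"yaw":[0,0,0,0,0],"jaw":[1,1,1,1,1]}' 20
python3 - <<'E'
from h import *
im2=ctrl.get_image("scene"); im=ctrl.get_image("top")
cv2.imwrite("pics/c7.png",np.vstack([cv2.resize(im["pixels"][165:230,160:300],(700,325),interpolation=3)[:280],cv2.resize(im2["pixels"][145:205,350:490],(700,300),interpolation=3)]))
e=np.radians(4.7);O=np.array([.5625,.148]);ey=np.array([-np.sin(e),np.cos(e)]);ex=np.array([np.cos(e),np.sin(e)])
for l,h in(("board_medium",.11),("board_short",.09),("board_tall",.13),("stop",.105)):
    for r in ctrl.silhouettes(l,im)[:2]: print(l,round(r["p"],2),((at(im,r["at"],h)[:2]-O)@np.c_[ex,ey]).round(3))
print(ctrl.get_state()["ft_force"],ctrl.get_state()["position"])
E
```

```text
time: 27.1
position: [0.5799, -0.0402, 0.3956]
tool_rot: [2.122, 2.314, 0.007]
ft_force: [0.4, -0.6, -1.3]
grip_width: 0.007
grip_force: 0.0
time: 27.72
position: [0.5942, -0.2192, 0.3927]
tool_rot: [-2.128, -2.31, -0.001]
ft_force: [-0.2, 0.7, 0.3]
grip_width: 0.009
grip_force: 0.0
board_medium 0.82 [-0.221 -0.387]
board_medium 0.79 [-0.005  0.081]
board_short 0.78 [-0.008  0.057]
board_short 0.75 [-0.08  -0.552]
board_tall 0.94 [-0.009  0.108]
board_tall 0.19 [0.133 0.008]
stop 0.85 [-0.013  0.02 ]
[ 0.08886919  0.54017242 -0.06840211] [ 0.59445197 -0.21818512  0.3931081 ]
```

View pics/c7.png

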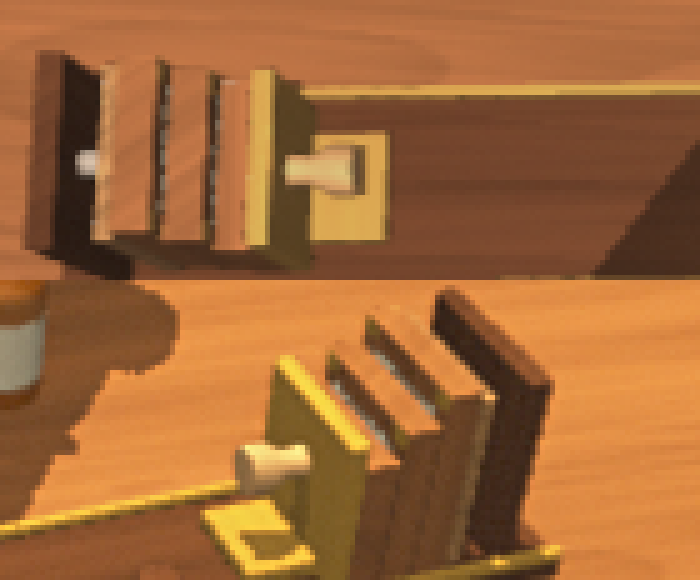

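The picture shows wall, pad, tall, medium, short and stop tight together, with their tops at columns 100, 130, 185, 230 and 262 of the upper half. The heights step down, the pad is pressed in a little, and the arm is clear.

```bash
python3 -c "
from bench import ctrl
print(ctrl.close_job())"
```

```text
the job is handed in; nothing more can be done
None
```

The job is handed in: the boards stand tall, medium, short from the end wall, and the stop holds them snug with the cork pad pressed in about 4 mm (estimated from push force and travel), after about 28 s and with no other bar thing deliberately touched.

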